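# Make up the battery kits

## Robot

A 7-joint arm with a two-finger parallel gripper is mounted at the origin on the work surface. World frame = base frame: x ahead of the robot, y to its left, z up, the work surface at z = 0. Lengths are in m, angles in degrees, forces in N, time in s.
With the tool pointing down it reaches from about 0.425 to 0.875 m from the base axis. Payload 4.7 kg.
Tool frame: the origin (TCP) lies at the very end of the fingers, on their centre line; the grasp point (between the pads) lies 19 mm behind it; z points along the fingers, x is the direction in which the jaws open and shut, and the axes are right-handed (so a half turn about z gives the same grasp; the last joint's range is limited). The gripper opens to 87 mm and grips with 3 to 60 N. Pads are 19 mm wide; open, the fingers measure 117 mm over their backs; the gripper's body (75 mm by 190 mm) begins 51 mm behind the grasp point.
Start: joints at [66.01, 18.392, -4.016, 83.108, 1.295, 78.541, -3.26], TCP at [0.273, -0.59, 0.223] pointing down, gripper open.
Joint ranges: [-163.93, 163.93], [-17.29, 119.83], [-79.2, 71.16], [3.27, 140.29], [-89.18, 269.18], [5.43, 117.66], [-154.24, 154.24]. Speed limits (degrees/s): [147.25, 147.25, 180, 180, 180, 180, 180].

## Interface

Orientations are given as [roll, pitch, yaw] about the fixed x, y, z axes, in that order (R = Rz(yaw) Ry(pitch) Rx(roll)).
In Python, from cell import sensors, vision, env gives the robot as it stands.
- The arm moves only by the shell command python3 -m inch 'ROWS' [OPENING] [FORCE]. ROWS is a JSON object of lists of equal length, an entry for each row: "dp": the shift along the tool's x, y, z in m, a list of three; "turn": the turn about the tool's z in degrees. A call has 1 to 8 rows; each row shifts and turns the commanded pose from where the row before left it, along the tool's axes as they then stand; what a row does not reach is not made up. A row lasts 1/8 s, in which the tool goes at most 62.5 mm and 10.7 degrees, less where a joint would pass 70% of its speed; a pose out of reach is approached as far as the arm can. A call is refused whole if a number of a shift passes 0.0625 or a number of a turn 10.7, either way. A call with a gripper value outside its range is refused whole. OPENING is the closure, from -1 (fully open) to 1 (shut), set as the call begins (- or left out, the last holds). The fingers move at their own pace and stop on an object; FORCE is the grip in N (left out, the last holds). Time passes only in rows, so rows that do not move let the fingers close. It gives the time, the measured TCP pose, the force and the opening at its end, in the units of the state.
- sensors.get_obs(): the state, without advancing time (a new reading comes with each control period).
- vision.read_camera(name): name is "side" or "top" or "wrist"; returns the picture (384x512x3 uint8, blue, green, red); there is no depth.
- vision.get_calibration(name): a dict with "K" (3x3 intrinsics, pixels), "pose" (4x4, takes a point from camera to world coordinates). Camera axes: x right, y down, z forward; pixel columns grow to the right and rows downward; lengths in m; the calibration is good to about 2 mm. A picture is of the moment at which its call begins: read the wrist's pose just before it. get_calibration takes no time and is no camera call; for the wrist camera it gives the pose at the moment of the call.
- env.sign_off(): hands the job in, once; it reports no verdict.
The state is a dict: "time_s": time; "qpos": joint angles; "joint_velocities": joint speeds; "effort": joint torques, N m; "tool_pos": TCP position; "tool_rot": TCP orientation; "force": force on the tool from outside, world axes, zero at the start; "wrist_torque": the same for the moment, N m; "grip_width": finger opening in m.
Only numpy, scipy, OpenCV 4.12 (cv2) and the standard library are available. Lean on these libraries where they do the work, as an engineer would, in place of code of your own. Each camera call takes 0.05 s, during which the arm holds its last target.

## Task

Make up the battery kits from the stock case: two C cells into the tray with the torch, the 9-volt block and one AA cell into the tray with the multimeter and penlight, and the other AA cell into the tray with the alarm clock. Lay each battery on its side in a nest of its own in the tray's cell bay, in line with the ribs. Leave the big D cell where it lies in the case.

Things in the scene. Friction and masses are not known exactly. Their poses are not given: they have to be found in the camera images.
- case: Stock case of clear plastic, open, fixed: 148 (x) by 212 mm (y), walls 16 mm high, floor 3 mm thick; origin under its centre, z up. Six nests (ribs 2 mm high, 17 mm apart) at x -35.5 and +35.5, y -68, 0 and +68 mm, one battery in each, lying along x. A 14 mm wall parts the rows at x 0; 14 mm high stubs at y -34 and +34 mm reach 10 mm in from the nests' ends.
- tray_torch: Fixed light grey tray, 173 (x) by 202 mm (y), walls 16 mm high, cross wall at x -12 mm: bare cell bay on the -x side, a dark metal torch (188 mm along y, head 50 mm in diameter, top at 53 mm) on the +x side. Origin under its centre. Nests (darker pads, 2 mm ribs along x 17 mm apart) centred at x -48.5, y +40 and -40 mm; cells lie between the ribs on the 3 mm floor, the 9 V block on the ribs.
- tray_meter: Fixed light grey tray, 173 (x) by 202 mm (y), walls 16 mm high, cross wall at x -12 mm: bare cell bay on the -x side, a multimeter (146 by 74 mm, screen and dial, top at 46 mm) and a slim penlight on the +x side. Origin under its centre. Nests (darker pads, 2 mm ribs along x 17 mm apart) centred at x -48.5, y +40 and -40 mm; cells lie between the ribs on the 3 mm floor, the 9 V block on the ribs.
- tray_clock: Fixed light grey tray, 173 (x) by 202 mm (y), walls 16 mm high, cross wall at x -12 mm: bare cell bay on the -x side, a round alarm clock on its back (88 mm across, white face, top at 40 mm) on the +x side. Origin under its centre. Nests (darker pads, 2 mm ribs along x 17 mm apart) centred at x -48.5, y +40 and -40 mm; cells lie between the ribs on the 3 mm floor, the 9 V block on the ribs.
- cell_c1: C cell: black cylinder with steel ends, 26 mm in diameter, 50 mm long, about 66 g, lying on its side in the case. Origin at its middle, on its axis; x along the axis to the + end; y and z turn as it rolls. The two C cells are alike and interchangeable.
- cell_c2: C cell: black cylinder with steel ends, 26 mm in diameter, 50 mm long, about 66 g, lying on its side in the case. Origin at its middle, on its axis; x along the axis to the + end; y and z turn as it rolls. The two C cells are alike and interchangeable.
- cell_aa1: AA cell: black cylinder with steel ends, 14.5 mm in diameter, 50.5 mm long, about 24 g, lying on its side in the case. Origin at its middle, on its axis; x along the axis to the + end; y and z turn as it rolls. The two AA cells are alike and interchangeable.
- cell_aa2: AA cell: black cylinder with steel ends, 14.5 mm in diameter, 50.5 mm long, about 24 g, lying on its side in the case. Origin at its middle, on its axis; x along the axis to the + end; y and z turn as it rolls. The two AA cells are alike and interchangeable.
- block_9v: 9-volt block battery: box, bare metal and black, 48.5 mm long (x, two snap terminals at the +x end), 26.5 mm wide (y), 17.5 mm thick (z, up as it lies), about 45 g; lies flat on the 2 mm ribs of a nest in the case. Origin at its middle.
- cell_d: D cell, the thickest: black cylinder with steel ends, 33 mm in diameter, 60 mm long, about 140 g, lying on its side in the case. Origin at its middle, on its axis; x along the axis to the + end; y and z turn as it rolls. It belongs to no kit.
Mind the look-alikes: they are no part of the job. Leave any green look-alike of the block_9v alone.

How it is judged (in metres and radians):
At the end, for the whole second after the job is handed in: C cells in the torch tray; 9 V block and one AA in the meter tray; other AA in the clock tray. Each in a nest of its own: within 12 mm along the tray's x, 10 mm in y, 4 mm in height, axis within 0.25 rad of the tray's x. Released, at rest. D cell within 15 mm of its start (x of cell_c1 in the frame of tray_torch between -0.0605 and -0.0365 m and z of cell_c1 in the frame of tray_torch between 0.012 and 0.02 m and y of cell_c1 in the frame of tray_torch between -0.05 and 0.05 m and (y of cell_c1 in the frame of tray_torch below -0.03 m or y of cell_c1 in the frame of tray_torch above 0.03 m) and angle between the x axis of each of cell_c1, cell_c2 and the x axis of tray_torch, either way round below 0.25 rad and x of cell_c2 in the frame of tray_torch between -0.0605 and -0.0365 m and z of cell_c2 in the frame of tray_torch between 0.012 and 0.02 m and y of cell_c2 in the frame of tray_torch between -0.05 and 0.05 m and (y of cell_c2 in the frame of tray_torch below -0.03 m or y of cell_c2 in the frame of tray_torch above 0.03 m) and x of block_9v in the frame of tray_meter between -0.0605 and -0.0365 m and z of block_9v in the frame of tray_meter between 0.00975 and 0.01775 m and y of block_9v in the frame of tray_meter between -0.05 and 0.05 m and (y of block_9v in the frame of tray_meter below -0.03 m or y of block_9v in the frame of tray_meter above 0.03 m) and angle between the x axis of block_9v and the x axis of tray_meter, either way round below 0.25 rad and ((x of cell_aa1 in the frame of tray_meter between -0.0605 and -0.0365 m and z of cell_aa1 in the frame of tray_meter between 0.00625 and 0.01425 m and y of cell_aa1 in the frame of tray_meter between -0.05 and 0.05 m and (y of cell_aa1 in the frame of tray_meter below -0.03 m or y of cell_aa1 in the frame of tray_meter above 0.03 m) and angle between the x axis of cell_aa1 and the x axis of tray_meter, either way round below 0.25 rad and x of cell_aa2 in the frame of tray_clock between -0.0605 and -0.0365 m and z of cell_aa2 in the frame of tray_clock between 0.00625 and 0.01425 m and y of cell_aa2 in the frame of tray_clock between -0.05 and 0.05 m and (y of cell_aa2 in the frame of tray_clock below -0.03 m or y of cell_aa2 in the frame of tray_clock above 0.03 m) and angle between the x axis of cell_aa2 and the x axis of tray_clock, either way round below 0.25 rad) or (x of cell_aa2 in the frame of tray_meter between -0.0605 and -0.0365 m and z of cell_aa2 in the frame of tray_meter between 0.00625 and 0.01425 m and y of cell_aa2 in the frame of tray_meter between -0.05 and 0.05 m and (y of cell_aa2 in the frame of tray_meter below -0.03 m or y of cell_aa2 in the frame of tray_meter above 0.03 m) and angle between the x axis of cell_aa2 and the x axis of tray_meter, either way round below 0.25 rad and x of cell_aa1 in the frame of tray_clock between -0.0605 and -0.0365 m and z of cell_aa1 in the frame of tray_clock between 0.00625 and 0.01425 m and y of cell_aa1 in the frame of tray_clock between -0.05 and 0.05 m and (y of cell_aa1 in the frame of tray_clock below -0.03 m or y of cell_aa1 in the frame of tray_clock above 0.03 m) and angle between the x axis of cell_aa1 and the x axis of tray_clock, either way round below 0.25 rad)) and distance of cell_d from where it was at the start of the episode below 0.015 m and linear speed of each of cell_c1, cell_c2, cell_aa1, cell_aa2, block_9v below 0.02 m/s); the robot touches nothing.
It fails at once if The D cell is taken out of its nest (more than 30 mm from where it lay) (distance of cell_d from where it was at the start of the episode above 0.03 m).
It also fails if it takes over 109 s, if anything falls off the work surface, if the arm or the gripper's body presses on something with over 40 N, if the wrist force passes 120 N, or if a joint passes its speed limit or range.

## Working session

There is one attempt and no reset: what is moved stays moved. The work goes in short steps, Python scripts to look and compute and a shell command to move; the robot and the scene stay as the last step left them, time stands still between calls to the robot, and variables do not carry over. Pictures are saved under pics/ and viewed, and the job is handed in when it is done.

```bash
ls; mkdir -p pics; python3 - <<'E'
from cell import sensors, vision, env
import cv2
o=sensors.get_obs(); print({k:o[k] for k in('time_s','tool_pos','tool_rot','grip_width','force')})
for n in('top','side','wrist'):
    c=vision.get_calibration(n); print(n,c['K'],c['pose'])
    cv2.imwrite(f'pics/{n}0.png',vision.read_camera(n))
E
```

```text
pics
{'time_s': 0.0, 'tool_pos': array([ 0.27235488, -0.58957542,  0.22145242]), 'tool_rot': array([ 1.79995968e+02,  1.09797454e-01, -6.52002286e+01]), 'grip_width': 0.08713536233750839, 'force': array([-0.04048391,  0.43391512, -0.20439569])}
top [[352.36094382   0.         250.95028909]
 [  0.         352.36094382 189.77569805]
 [  0.           0.           1.        ]] [[ 0.02459276 -0.99685911  0.0752802   0.44429393]
 [-0.99876324 -0.0277549  -0.04125104  0.02207474]
 [ 0.04321087 -0.07417262 -0.99630881  0.79709873]
 [ 0.          0.          0.          1.        ]]
side [[472.27676553   0.         259.41981563]
 [  0.         472.27676553 183.94032042]
 [  0.           0.           1.        ]] [[-0.83813889 -0.32093699  0.44104723 -0.07688518]
 [-0.54531118  0.51170178 -0.66392545  0.87161486]
 [-0.01260642 -0.79696972 -0.60388769  0.8355212 ]
 [ 0.          0.          0.          1.        ]]
wrist [[338.85376384   0.         255.95194043]
 [  0.         338.85376384 189.80631146]
 [  0.           0.           1.        ]] [[ 0.41926854 -0.87281597 -0.24981228  0.34227199]
 [-0.90786127 -0.40349065 -0.1139439  -0.55914704]
 [-0.00134487  0.27456799 -0.96156675  0.38317348]
 [ 0.          0.          0.          1.        ]]
```

View pics/top0.png

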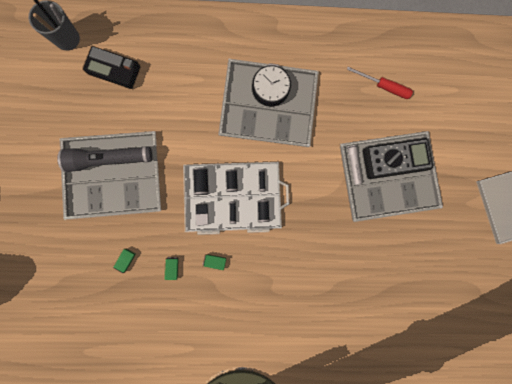

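View pics/side0.png

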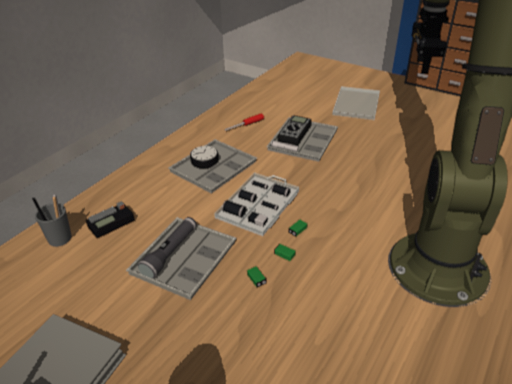

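View pics/wrist0.png

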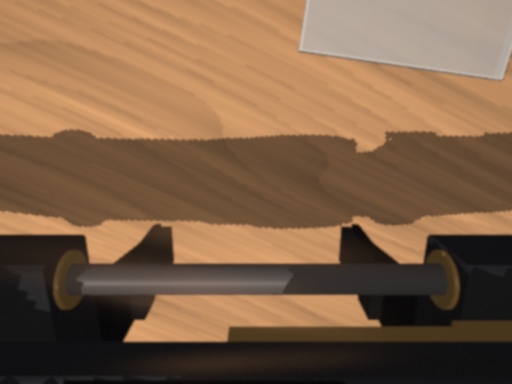

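```bash
python3 - <<'E'
import cv2
im=cv2.imread('pics/top0.png')
cv2.imwrite('pics/case_z.png',cv2.resize(im[150:245,175:300],None,fx=6,fy=6,interpolation=cv2.INTER_CUBIC))
a=[cv2.resize(im[y:y+100,x:x+115],None,fx=3.4,fy=3.4,interpolation=cv2.INTER_CUBIC) for x,y in((55,125),(213,53),(337,125))]
cv2.imwrite('pics/trays_z.png',cv2.resize(cv2.hconcat(a[:2]),None,fx=1,fy=1)); cv2.imwrite('pics/tray3_z.png',a[2])
E
```

```text
(no output)
```

View pics/case_z.png

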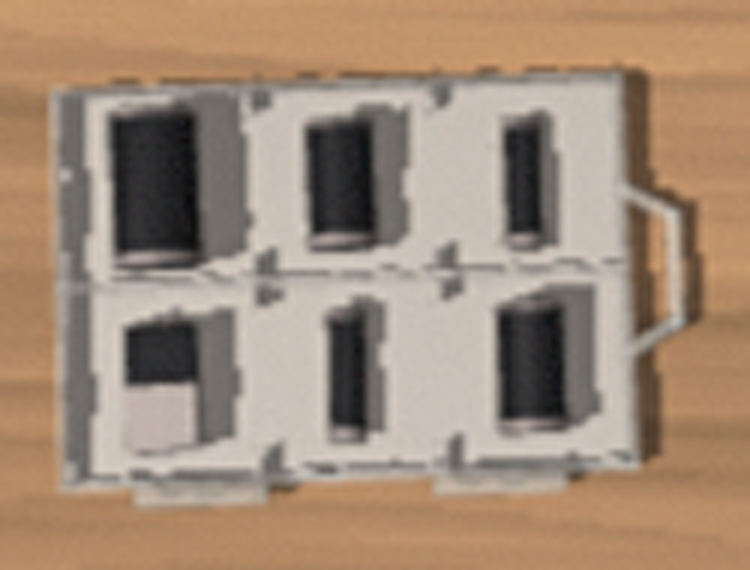

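View pics/trays_z.png

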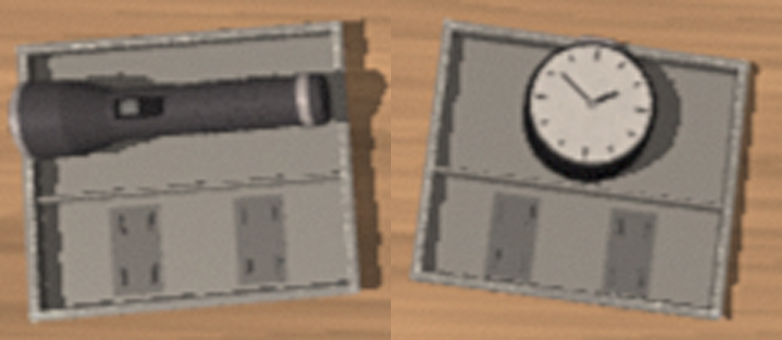

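View pics/tray3_z.png

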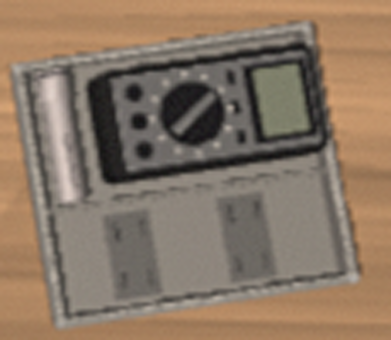

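```bash
cat > h.py <<'E'
import numpy as np
from cell import sensors, vision
from scipy.spatial.transform import Rotation as R
def ray(cal,uv,z):
    P=np.array(cal['pose']);d=P[:3,:3]@np.linalg.inv(cal['K'])@[uv[0],uv[1],1]
    c=P[:3,3]; return (c+d*(z-c[2])/d[2])[:2]
def fit(local,world):
    l=np.array(local);w=np.array(world);lc=l.mean(0);wc=w.mean(0)
    a=l-lc;b=w-wc;th=np.arctan2((a[:,0]*b[:,1]-a[:,1]*b[:,0]).sum(),(a*b).sum())
    M=np.array([[np.cos(th),-np.sin(th)],[np.sin(th),np.cos(th)]])
    t=wc-M@lc; return t,M,np.degrees(th),np.abs((l@M.T+t-w)).max()
E
python3 - <<'E'
from h import *
c=vision.get_calibration('top')
D={'case':((175,150),6,[(52,90),(620,72),(637,466),(65,490)],(.148,.212)),
'torch':((55,125),3.4,[(20,48),(340,22),(356,288),(33,320)],(.173,.202)),
'clock':((213,53),3.4,[(56,22),(357,62),(333,317),(23,277)],(.173,.202)),
'meter':((337,125),3.4,[(13,65),(313,22),(357,280),(57,327)],(.173,.202))}
pad={'torch':[(137,249),(262,239)],'clock':[(122,236),(241,252)],'meter':[(133,254),(247,237)]}
for n,(o,s,p,(X,Y)) in D.items():
    w=[ray(c,((u+.5)/s+o[0]-.5,(v+.5)/s+o[1]-.5),.016) for u,v in p]
    l=[(X/2,Y/2),(X/2,-Y/2),(-X/2,-Y/2),(-X/2,Y/2)]
    t,M,th,e=fit(l,w); print(n,t.round(4),round(th,2),'err',round(e,4))
    if n!='case':
        for y,q in zip((.04,-.04),pad[n]):
            print('  nest',(M@[-.0485,y]+t).round(4), 'pad px', ray(c,((q[0]+.5)/s+o[0]-.5,(q[1]+.5)/s+o[1]-.5),.004).round(4))
    else:
        for nm,x,y in(('D',1,1),('C1',1,0),('AA1',1,-1),('9V',-1,1),('AA2',-1,0),('C2',-1,-1)):
            print('  ',nm,(M@[x*.0355,y*.068]+t).round(4))
        # cell extents: silhouettes
        for nm,(u,v),h in(('C1',(340,184),.022),('AA1',(525,182),.014),('9V',(161,386),.02),('AA2',(347,375),.014),('C2',(532,369),.022)):
            print('  seen',nm,ray(c,((u+.5)/s+o[0]-.5,(v+.5)/s+o[1]-.5),h).round(4))
E
```

```text
case [0.4885 0.0312] 3.71 err 0.0012
   D [0.5195 0.1013]
   C1 [0.5239 0.0335]
   AA1 [ 0.5283 -0.0344]
   9V [0.4486 0.0967]
   AA2 [0.453  0.0289]
   C2 [ 0.4574 -0.039 ]
  seen C1 [0.5227 0.034 ]
  seen AA1 [ 0.5263 -0.0347]
  seen 9V [0.447  0.0971]
  seen AA2 [0.4528 0.0295]
  seen C2 [ 0.4566 -0.0383]
torch [0.5291 0.3   ] 6.61 err 0.0023
  nest [0.4763 0.3341] pad px [0.4766 0.3342]
  nest [0.4855 0.2547] pad px [0.4853 0.2543]
clock [ 0.704  -0.0474] -5.25 err 0.0028
  nest [ 0.6593 -0.0031] pad px [ 0.6596 -0.0014]
  nest [ 0.652  -0.0827] pad px [ 0.6515 -0.0821]
meter [ 0.545  -0.3284] 9.82 err 0.0035
  nest [ 0.4904 -0.2973] pad px [ 0.4902 -0.2972]
  nest [ 0.5041 -0.3761] pad px [ 0.5038 -0.3757]
```

```bash
cat >> h.py <<'E'
def plan(*goals):
    o=sensors.get_obs(); p=np.array(o['tool_pos']); yaw=o['tool_rot'][2]
    print('t',round(o['time_s'],2),'at',p.round(4),'rot',np.round(o['tool_rot'],2),'w',round(o['grip_width'],4),'F',np.round(o['force'],1))
    for x,y,z,g in goals:
        turn=-((g-yaw+180)%360-180)
        Rm=R.from_euler('xyz',[180,0,g],degrees=True).as_matrix()
        d=Rm.T@(np.array([x,y,z])-p); n=max(1,int(np.ceil(np.abs(d).max()/.06)))
        print('goal',(x,y,z,g),'turn %.2f then d'%turn,d.round(4),'=%d x'%n,(d/n).round(4))
        p=np.array([x,y,z]);yaw=g
E
python3 -c "
from h import *
plan((.5235,.0337,.12,-86.3),(.5235,.0337,.006,-86.3))"
```

```text
t 0.15 at [ 0.2724 -0.5897  0.2217] rot [ 1.80e+02  8.00e-02 -6.52e+01] w 0.0871 F [ 0.4 -0.7  0.3]
goal (0.5235, 0.0337, 0.12, -86.3) turn 21.10 then d [-0.6059 -0.2908  0.1017] =11 x [-0.0551 -0.0264  0.0092]
goal (0.5235, 0.0337, 0.006, -86.3) turn -0.00 then d [ 0.    -0.     0.114] =2 x [ 0.    -0.     0.057]
```

```bash
python3 -m inch '{"dp":[[0,0,0],[0,0,0],[-0.0505,-0.0242,0],[-0.0505,-0.0242,0],[-0.0505,-0.0242,0],[-0.0505,-0.0242,0],[-0.0505,-0.0242,0],[-0.0505,-0.0242,0]],"turn":[10.55,10.55,0,0,0,0,0,0]}' 0.1
python3 -c "
from h import *
plan((.5235,.0337,.12,-86.3))"
```

```text
time_s: 1.15
tool_pos: [0.3983, -0.2765, 0.2225]
tool_rot: [-180.0, -0.0, -86.3]
force: [0.4, -0.2, -0.0]
grip_width: 0.0394
t 1.15 at [ 0.3983 -0.2765  0.2225] rot [-1.80e+02 -2.00e-02 -8.63e+01] w 0.0394 F [ 0.4 -0.2 -0. ]
goal (0.5235, 0.0337, 0.12, -86.3) turn -0.00 then d [-0.3015 -0.1449  0.1025] =6 x [-0.0502 -0.0242  0.0171]
```

```bash
python3 -m inch '{"dp":[[-0.0502,-0.0242,0.0171],[-0.0502,-0.0242,0.0171],[-0.0502,-0.0242,0.0171],[-0.0502,-0.0242,0.0171],[-0.0502,-0.0242,0.0171],[-0.0502,-0.0242,0.0171],[0,0,0]],"turn":[0,0,0,0,0,0,0]}' 0.2
python3 -c "
from h import *
import cv2
plan((.5235,.0337,.006,-86.3))
cal=vision.get_calibration('wrist'); im=vision.read_camera('wrist'); cv2.imwrite('pics/w1.png',im)
np.savez('w1.npz',**cal)
P=np.array(cal['pose'])
for w in ((.5235,.0337,.029),(.4744,.0337,.0175)):
  q=P[:3,:3].T@(np.array(w)-P[:3,3]);q=cal['K']@q;print(w,q[:2]/q[2])
"
```

```text
time_s: 2.02
tool_pos: [0.5228, 0.0372, 0.1185]
tool_rot: [179.9, 0.2, -85.8]
force: [-0.4, 0.1, 0.4]
grip_width: 0.0346
t 2.02 at [0.5228 0.0372 0.1185] rot [179.88   0.19 -85.81] w 0.0346 F [-0.4  0.1  0.4]
goal (0.5235, 0.0337, 0.006, -86.3) turn 0.49 then d [ 0.0036 -0.0004  0.1125] =2 x [ 0.0018 -0.0002  0.0563]
(0.5235, 0.0337, 0.029) [259.65648048 195.27945836]
(0.4744, 0.0337, 0.0175) [255.16279562 246.61880166]
```

View pics/w1.png

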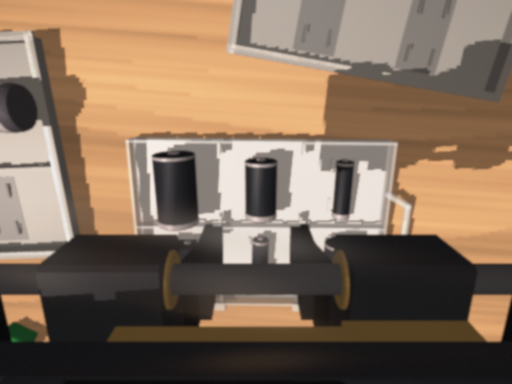

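The wrist view shows the C cell at about (261,190), where predicted (260,195). The jaws are over it, so I go down.

```bash
python3 -m inch '{"dp":[[0,0,0.04],[0,0,0.035],[0,0,0]],"turn":[0,0,0]}' 0.2
python3 -c "
from h import *
plan((.5235,.0337,.006,-86.3))"
```

```text
time_s: 2.45
tool_pos: [0.5208, 0.0294, 0.0428]
tool_rot: [179.7, -0.0, -86.4]
force: [0.0, -0.2, 1.0]
grip_width: 0.035
t 2.45 at [0.5208 0.0294 0.0428] rot [ 1.7967e+02 -3.0000e-02 -8.6430e+01] w 0.035 F [ 0.  -0.2  1. ]
goal (0.5235, 0.0337, 0.006, -86.3) turn -0.13 then d [-0.0041 -0.003   0.0368] =1 x [-0.0041 -0.003   0.0368]
```

```bash
python3 -m inch '{"dp":[[0,0,0],[0,0,0]],"turn":[0,0]}' 0.2
python3 -c "
from h import *
plan((.5235,.0337,.006,-86.3))
print(sensors.get_obs()['joint_velocities'])"
```

```text
time_s: 2.7
tool_pos: [0.5249, 0.0311, 0.0468]
tool_rot: [-179.8, -0.0, -86.3]
force: [-0.5, -0.1, 0.1]
grip_width: 0.0349
t 2.7 at [0.5249 0.0311 0.0468] rot [-1.7982e+02 -5.0000e-02 -8.6350e+01] w 0.0349 F [-0.5 -0.1  0.1]
goal (0.5235, 0.0337, 0.006, -86.3) turn -0.05 then d [-0.0027  0.0012  0.0408] =1 x [-0.0027  0.0012  0.0408]
[-0.14284864  0.15301924 -0.13046762  0.29539261 -0.03189843 -0.13623063
 -0.09508591]
```

```bash
python3 -m inch '{"dp":[[-0.0025,0,0.02],[0,0,0.02],[0,0,0]],"turn":[0,0,0]}' 0.2 && python3 -m inch '{"dp":[[0,0,0],[0,0,0],[0,0,0]],"turn":[0,0,0]}' 1 20
```

```text
time_s: 3.08
tool_pos: [0.523, 0.0339, 0.005]
tool_rot: [180.0, -0.0, -86.3]
force: [-1.0, 0.0, -0.6]
grip_width: 0.0346
time_s: 3.45
tool_pos: [0.5243, 0.0341, 0.0061]
tool_rot: [-179.9, -0.0, -86.3]
force: [-1.1, -0.8, 5.4]
grip_width: 0.0255
```

```bash
python3 -m inch '{"dp":[[0,0,-0.045],[0,0,-0.04],[0,0,0]],"turn":[0,0,0]}'
python3 -c "
from h import *
plan((.4763,.3341,.091,-83.4),(.4763,.3341,.007,-83.4))"
```

```text
time_s: 3.82
tool_pos: [0.5259, 0.0343, 0.0933]
tool_rot: [-179.6, -0.1, -86.3]
force: [0.5, 0.1, -0.6]
grip_width: 0.0257
t 3.83 at [0.5259 0.0343 0.0933] rot [-1.7961e+02 -6.0000e-02 -8.6310e+01] w 0.0257 F [ 0.5  0.1 -0.6]
goal (0.4763, 0.3341, 0.091, -83.4) turn -2.91 then d [-0.3035  0.0148  0.0023] =6 x [-0.0506  0.0025  0.0004]
goal (0.4763, 0.3341, 0.007, -83.4) turn -0.00 then d [ 0.    -0.     0.084] =2 x [ 0.    -0.     0.042]
```

```bash
python3 -m inch '{"dp":[[-0.035,0.002,0],[-0.055,0.0025,0],[-0.055,0.0025,0],[-0.055,0.0025,0],[-0.05,0.0025,0],[-0.035,0.001,0],[-0.0185,0,0],[0,0,0]],"turn":[-2.9,0,0,0,0,0,0,0]}' && python3 -m inch '{"dp":[[0,0,0.03],[0,0,0.025],[0,0,0],[0,0,0],[0,0,0]],"turn":[0,0,0,0,0]}'
python3 -c "
from h import *
plan((.4763,.3341,.007,-83.4))"
```

```text
time_s: 4.82
tool_pos: [0.4764, 0.3348, 0.0891]
tool_rot: [179.9, -0.0, -83.3]
force: [0.8, -0.3, -0.2]
grip_width: 0.0253
time_s: 5.45
tool_pos: [0.4783, 0.3343, 0.0362]
tool_rot: [-179.9, 0.0, -83.4]
force: [0.1, -0.5, -1.1]
grip_width: 0.0255
t 5.45 at [0.4783 0.3343 0.0362] rot [-1.7988e+02  2.0000e-02 -8.3450e+01] w 0.0255 F [ 0.1 -0.5 -1.1]
goal (0.4763, 0.3341, 0.007, -83.4) turn -0.05 then d [-0.      0.002   0.0292] =1 x [-0.      0.002   0.0292]
```

```bash
python3 -m inch '{"dp":[[0,0.001,0.015],[0,0,0.014],[0,0,0],[0,0,0]],"turn":[0,0,0,0]}' && python3 -m inch '{"dp":[[0,0,0],[0,0,0],[0,0,0]],"turn":[0,0,0]}' 0.1 
python3 -c "
from h import *
plan((.4763,.3341,.08,-83.4))"
```

```text
time_s: 5.95
tool_pos: [0.4757, 0.334, 0.0051]
tool_rot: [179.9, -0.0, -83.4]
force: [0.1, 1.0, -0.4]
grip_width: 0.0256
time_s: 6.32
tool_pos: [0.4763, 0.3343, 0.006]
tool_rot: [-180.0, 0.0, -83.4]
force: [0.1, 0.2, 0.0]
grip_width: 0.0381
t 6.33 at [0.4763 0.3343 0.006 ] rot [-179.99    0.    -83.41] w 0.0381 F [0.1 0.2 0. ]
goal (0.4763, 0.3341, 0.08, -83.4) turn -0.01 then d [ 0.0001  0.     -0.074 ] =2 x [ 0.0001  0.     -0.037 ]
```

```bash
python3 -m inch '{"dp":[[0,0,-0.045],[0,0,-0.04]],"turn":[0,0]}' 0.1
python3 -c "
from h import *
plan((.457,-.0386,.091,-86.3),(.457,-.0386,.006,-86.3))"
```

```text
time_s: 6.58
tool_pos: [0.476, 0.3342, 0.0919]
tool_rot: [180.0, 0.0, -83.4]
force: [0.1, 0.9, 0.3]
grip_width: 0.0395
t 6.58 at [0.476  0.3342 0.0919] rot [179.97   0.   -83.39] w 0.0395 F [0.1 0.9 0.3]
goal (0.457, -0.0386, 0.091, -86.3) turn 2.91 then d [0.3708 0.0431 0.0009] =7 x [0.053  0.0062 0.0001]
goal (0.457, -0.0386, 0.006, -86.3) turn -0.00 then d [ 0.    -0.     0.085] =2 x [ 0.     -0.      0.0425]
```

```bash
python3 -m inch '{"dp":[[0.035,0.005,0],[0.055,0.006,0],[0.055,0.006,0],[0.055,0.006,0],[0.055,0.006,0],[0.055,0.006,0],[0.04,0.005,0],[0.02,0.003,0]],"turn":[2.9,0,0,0,0,0,0,0]}' && python3 -m inch '{"dp":[[0,0,0.03],[0,0,0.015],[0,0,0],[0,0,0],[0,0,0]],"turn":[0,0,0,0,0]}' 0.15
python3 -c "
from h import *
plan((.457,-.0386,.006,-86.3))"
```

```text
time_s: 7.58
tool_pos: [0.4587, -0.0407, 0.0912]
tool_rot: [-180.0, -0.1, -86.5]
force: [-0.3, -0.2, -0.1]
grip_width: 0.0392
time_s: 8.2
tool_pos: [0.4598, -0.0377, 0.0468]
tool_rot: [-179.9, -0.0, -86.3]
force: [-0.2, -0.6, 1.0]
grip_width: 0.037
t 8.2 at [ 0.4598 -0.0377  0.0468] rot [-1.7991e+02 -3.0000e-02 -8.6270e+01] w 0.037 F [-0.2 -0.6  1. ]
goal (0.457, -0.0386, 0.006, -86.3) turn 0.03 then d [0.0007 0.0029 0.0408] =1 x [0.0007 0.0029 0.0408]
```

```bash
python3 -m inch '{"dp":[[0.0005,0.0025,0.02],[0,0,0.0205],[0,0,0],[0,0,0]],"turn":[0,0,0,0]}' 0.2 && python3 -m inch '{"dp":[[0,0,0],[0,0,0],[0,0,0]],"turn":[0,0,0]}' 1 20 && python3 -m inch '{"dp":[[0,0,-0.045],[0,0,-0.04]],"turn":[0,0]}'
python3 -c "
from h import *
plan((.4855,.2546,.091,-83.4),(.4855,.2546,.007,-83.4))"
```

```text
time_s: 8.7
tool_pos: [0.4571, -0.0385, 0.0063]
tool_rot: [-179.9, -0.0, -86.3]
force: [1.1, -0.1, -0.2]
grip_width: 0.0347
time_s: 9.07
tool_pos: [0.4571, -0.0387, 0.0061]
tool_rot: [-179.9, -0.0, -86.3]
force: [-0.1, 0.0, 3.4]
grip_width: 0.0252
time_s: 9.32
tool_pos: [0.456, -0.0384, 0.0912]
tool_rot: [179.9, 0.0, -86.3]
force: [0.9, -0.5, -1.5]
grip_width: 0.0254
t 9.32 at [ 0.456  -0.0384  0.0912] rot [ 1.7994e+02  3.0000e-02 -8.6290e+01] w 0.0254 F [ 0.9 -0.5 -1.5]
goal (0.4855, 0.2546, 0.091, -83.4) turn -2.89 then d [-2.876e-01 -6.300e-02  2.000e-04] =5 x [-0.0575 -0.0126  0.    ]
goal (0.4855, 0.2546, 0.007, -83.4) turn -0.00 then d [ 0.    -0.     0.084] =2 x [ 0.    -0.     0.042]
```

```bash
python3 -m inch '{"dp":[[-0.035,-0.009,0],[-0.055,-0.0115,0],[-0.055,-0.0115,0],[-0.055,-0.0115,0],[-0.055,-0.0115,0],[-0.0325,-0.008,0],[0,0,0]],"turn":[-2.9,0,0,0,0,0,0]}' && python3 -m inch '{"dp":[[0,0,0.03],[0,0,0.025],[0,0,0],[0,0,0],[0,0,0]],"turn":[0,0,0,0,0]}'
python3 -c "
from h import *
plan((.4855,.2546,.007,-83.4))"
```

```text
time_s: 10.2
tool_pos: [0.4868, 0.2575, 0.0903]
tool_rot: [180.0, 0.1, -83.1]
force: [-0.2, -1.0, -0.6]
grip_width: 0.0252
time_s: 10.82
tool_pos: [0.4888, 0.254, 0.0367]
tool_rot: [-179.9, 0.0, -83.4]
force: [1.0, 0.1, -0.5]
grip_width: 0.0255
t 10.82 at [0.4888 0.254  0.0367] rot [-1.7988e+02  1.0000e-02 -8.3430e+01] w 0.0255 F [ 1.   0.1 -0.5]
goal (0.4855, 0.2546, 0.007, -83.4) turn -0.03 then d [-0.001   0.0033  0.0297] =1 x [-0.001   0.0033  0.0297]
```

```bash
python3 -m inch '{"dp":[[-0.0005,0.0025,0.015],[0,0,0.015],[0,0,0],[0,0,0]],"turn":[0,0,0,0]}' && python3 -m inch '{"dp":[[0,0,0],[0,0,0],[0,0,0]],"turn":[0,0,0]}' 0.1 && python3 -m inch '{"dp":[[0,0,-0.045],[0,0,-0.04]],"turn":[0,0]}' 0.3
python3 -c "
from h import *
plan((.4478,.097,.091,-86.3),(.4478,.097,.008,-86.3))"
```

```text
time_s: 11.32
tool_pos: [0.4847, 0.254, 0.0045]
tool_rot: [179.9, -0.0, -83.4]
force: [-0.1, 0.1, -1.5]
grip_width: 0.0256
time_s: 11.7
tool_pos: [0.4854, 0.2542, 0.0055]
tool_rot: [-180.0, -0.0, -83.4]
force: [0.5, 0.6, -0.1]
grip_width: 0.0383
time_s: 11.95
tool_pos: [0.4851, 0.2542, 0.0914]
tool_rot: [180.0, 0.0, -83.4]
force: [1.2, -0.2, -0.5]
grip_width: 0.0319
t 11.95 at [0.4851 0.2542 0.0914] rot [ 1.7997e+02  1.0000e-02 -8.3390e+01] w 0.0319 F [ 1.2 -0.2 -0.5]
goal (0.4478, 0.097, 0.091, -86.3) turn 2.91 then d [0.1545 0.0474 0.0004] =3 x [0.0515 0.0158 0.0001]
goal (0.4478, 0.097, 0.008, -86.3) turn -0.00 then d [ 0.    -0.     0.083] =2 x [ 0.     -0.      0.0415]
```

```bash
python3 -m inch '{"dp":[[0.035,0.011,0],[0.05,0.0155,0],[0.045,0.0135,0],[0.0245,0.0075,0],[0,0,0.03],[0,0,0.015],[0,0,0],[0,0,0]],"turn":[2.9,0,0,0,0,0,0,0]}' 0.2 && python3 -m inch '{"dp":[[0,0,0]],"turn":[0]}'
python3 -c "
from h import *
plan((.4478,.097,.008,-86.3))"
```

```text
time_s: 12.95
tool_pos: [0.4502, 0.0973, 0.046]
tool_rot: [-180.0, 0.0, -86.2]
force: [-0.3, -0.7, 0.2]
grip_width: 0.0348
time_s: 13.08
tool_pos: [0.4504, 0.0971, 0.0462]
tool_rot: [-179.9, 0.0, -86.3]
force: [0.6, 0.9, -0.7]
grip_width: 0.0348
t 13.07 at [0.4504 0.0971 0.0462] rot [-179.92    0.    -86.26] w 0.0348 F [ 0.6  0.9 -0.7]
goal (0.4478, 0.097, 0.008, -86.3) turn 0.04 then d [-0.0001  0.0026  0.0382] =1 x [-0.0001  0.0026  0.0382]
```

```bash
python3 -m inch '{"dp":[[0,0.0025,0.02],[0,0,0.0185],[0,0,0],[0,0,0]],"turn":[0,0,0,0]}' 0.2 && python3 -m inch '{"dp":[[0,0,0],[0,0,0],[0,0,0]],"turn":[0,0,0]}' 1 20 && python3 -m inch '{"dp":[[0,0,-0.045],[0,0,-0.04]],"turn":[0,0]}'
python3 -c "
from h import *
plan((.4903,-.2973,.091,-80.2),(.4903,-.2973,.0085,-80.2))"
```

```text
time_s: 13.58
tool_pos: [0.4479, 0.0967, 0.0077]
tool_rot: [-179.9, 0.0, -86.3]
force: [0.8, -0.2, 0.6]
grip_width: 0.0346
time_s: 13.95
tool_pos: [0.448, 0.0965, 0.0077]
tool_rot: [-179.9, -0.0, -86.3]
force: [0.1, 0.1, 4.7]
grip_width: 0.0264
time_s: 14.2
tool_pos: [0.4466, 0.0964, 0.0927]
tool_rot: [179.9, 0.0, -86.3]
force: [0.1, 0.6, 0.2]
grip_width: 0.0267
t 14.2 at [0.4466 0.0964 0.0927] rot [ 1.7993e+02  1.0000e-02 -8.6290e+01] w 0.0267 F [0.1 0.6 0.2]
goal (0.4903, -0.2973, 0.091, -80.2) turn -6.09 then d [0.3954 0.024  0.0017] =7 x [0.0565 0.0034 0.0002]
goal (0.4903, -0.2973, 0.0085, -80.2) turn -0.00 then d [ 0.     -0.      0.0825] =2 x [ 0.     -0.      0.0412]
```

```bash
python3 -m inch '{"dp":[[0,0,0],[0.035,0.002,0],[0.055,0.0035,0],[0.055,0.0035,0],[0.055,0.0035,0],[0.055,0.0035,0],[0.055,0.0035,0],[0.055,0.0035,0]],"turn":[-6.1,0,0,0,0,0,0,0]}' && python3 -m inch '{"dp":[[0.03,0.001,0],[0,0,0.02],[0,0,0.025],[0,0,0],[0,0,0],[0,0,0]],"turn":[0,0,0,0,0,0]}'
python3 -c "
from h import *
plan((.4903,-.2973,.0085,-80.2))"
```

```text
time_s: 15.2
tool_pos: [0.4864, -0.2689, 0.0917]
tool_rot: [180.0, 0.0, -80.2]
force: [1.1, 1.0, -0.1]
grip_width: 0.0265
time_s: 15.95
tool_pos: [0.4916, -0.2973, 0.0482]
tool_rot: [-179.9, -0.1, -80.2]
force: [0.2, 0.6, -0.7]
grip_width: 0.0264
t 15.95 at [ 0.4916 -0.2973  0.0482] rot [-1.7991e+02 -9.0000e-02 -8.0190e+01] w 0.0264 F [ 0.2  0.6 -0.7]
goal (0.4903, -0.2973, 0.0085, -80.2) turn 0.01 then d [-0.0002  0.0013  0.0397] =1 x [-0.0002  0.0013  0.0397]
```

```bash
python3 -m inch '{"dp":[[0,0.001,0.02],[0,0,0.02],[0,0,0],[0,0,0]],"turn":[0,0,0,0]}' && python3 -m inch '{"dp":[[0,0,0],[0,0,0],[0,0,0]],"turn":[0,0,0]}' 0.1 && python3 -m inch '{"dp":[[0,0,-0.045],[0,0,-0.04]],"turn":[0,0]}' 0.35
python3 -c "
from h import *
plan((.5268,-.0346,.091,-86.3))"
```

```text
time_s: 16.45
tool_pos: [0.4897, -0.2969, 0.0068]
tool_rot: [180.0, 0.0, -80.2]
force: [-0.3, 0.4, -0.6]
grip_width: 0.0258
time_s: 16.82
tool_pos: [0.4899, -0.2972, 0.0071]
tool_rot: [-180.0, -0.0, -80.2]
force: [-0.7, 0.9, 0.2]
grip_width: 0.0382
time_s: 17.08
tool_pos: [0.4897, -0.2969, 0.0929]
tool_rot: [180.0, 0.0, -80.2]
force: [1.2, -0.4, 0.7]
grip_width: 0.0299
t 17.07 at [ 0.4897 -0.2969  0.0929] rot [ 1.7998e+02  2.0000e-02 -8.0200e+01] w 0.0299 F [ 1.2 -0.4  0.7]
goal (0.5268, -0.0346, 0.091, -86.3) turn 6.10 then d [-0.2594 -0.054   0.0019] =5 x [-0.0519 -0.0108  0.0004]
```

```bash
python3 -m inch '{"dp":[[0,0,0],[-0.035,-0.007,0],[-0.055,-0.0115,0],[-0.055,-0.0115,0],[-0.055,-0.0115,0],[-0.04,-0.0085,0],[-0.0195,-0.004,0],[0,0,0]],"turn":[6.1,0,0,0,0,0,0,0]}' && python3 -m inch '{"dp":[[0,0,0.02],[0,0,0.025],[0,0,0],[0,0,0],[0,0,0]],"turn":[0,0,0,0,0]}'
python3 -c "
from h import *
import cv2
plan((.5268,-.0346,.0078,-86.3))
for n in('top','side'): cv2.imwrite(f'pics/{n}2.png',vision.read_camera(n))"
```

```text
time_s: 18.08
tool_pos: [0.5271, -0.0327, 0.0922]
tool_rot: [-180.0, 0.0, -86.1]
force: [0.0, 0.2, -1.8]
grip_width: 0.0282
time_s: 18.7
tool_pos: [0.5278, -0.0351, 0.0481]
tool_rot: [-179.9, -0.0, -86.3]
force: [0.5, -1.1, 0.7]
grip_width: 0.0281
t 18.7 at [ 0.5278 -0.0351  0.0481] rot [-1.7989e+02 -4.0000e-02 -8.6340e+01] w 0.0281 F [ 0.5 -1.1  0.7]
goal (0.5268, -0.0346, 0.0078, -86.3) turn -0.04 then d [-0.0006  0.001   0.0403] =1 x [-0.0006  0.001   0.0403]
```

View pics/top2.png

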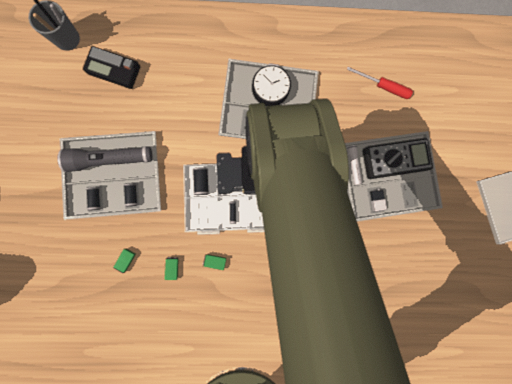

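The C cells lie in the torch nests at (95,197) and (131,194). The block is in the left meter nest at (378,199), and the D cell is undisturbed at (201,181).

```bash
python3 -m inch '{"dp":[[-0.0005,0.001,0.015],[0,0,0.018],[0,0,0.007],[0,0,0],[0,0,0]],"turn":[0,0,0,0,0]}' 0.35
python3 -c "
from h import *
plan((.5268,-.0346,.0078,-86.3))"
```

```text
time_s: 19.42
tool_pos: [0.5262, -0.0341, 0.0071]
tool_rot: [-180.0, 0.0, -86.3]
force: [-0.5, -0.7, -0.8]
grip_width: 0.0284
t 19.43 at [ 0.5262 -0.0341  0.0071] rot [-179.98    0.    -86.29] w 0.0284 F [-0.5 -0.7 -0.8]
goal (0.5268, -0.0346, 0.0078, -86.3) turn 0.01 then d [ 0.0005 -0.0005 -0.0007] =1 x [ 0.0005 -0.0005 -0.0007]
```

```bash
python3 -m inch '{"dp":[[0,0,-0.0005],[0,0,0],[0,0,0],[0,0,0]],"turn":[0,0,0,0]}' 1 15 && python3 -m inch '{"dp":[[0,0,-0.045],[0,0,-0.04],[0,0,0]],"turn":[0,0,0]}'
python3 -c "
from h import *
plan((.5040,-.3759,.091,-80.2))"
```

```text
time_s: 19.92
tool_pos: [0.5263, -0.0343, 0.0078]
tool_rot: [-180.0, -0.0, -86.3]
force: [0.0, 0.0, 2.1]
grip_width: 0.0138
time_s: 20.3
tool_pos: [0.5285, -0.0343, 0.0957]
tool_rot: [-179.6, -0.1, -86.3]
force: [-0.0, -0.0, -0.5]
grip_width: 0.0133
t 20.3 at [ 0.5285 -0.0343  0.0957] rot [-1.7963e+02 -1.0000e-01 -8.6310e+01] w 0.0133 F [-0.  -0.  -0.5]
goal (0.504, -0.3759, 0.091, -80.2) turn -6.11 then d [0.3324 0.0823 0.0047] =6 x [0.0554 0.0137 0.0008]
```

```bash
python3 -c "
from h import *
import cv2
o=sensors.get_obs();print(o['grip_width'])
for n in('wrist','side'): cv2.imwrite(f'pics/{n}3.png',vision.read_camera(n))
im=cv2.imread('pics/side3.png');cv2.imwrite('pics/side3z.png',cv2.resize(im[120:260,180:330],None,fx=4,fy=4))"
```

```text
0.013348065098885746
```

View pics/wrist3.png

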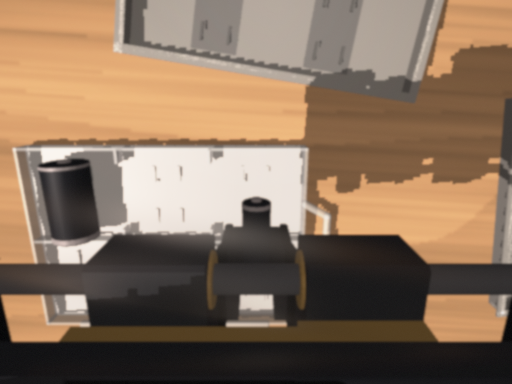

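View pics/side3z.png

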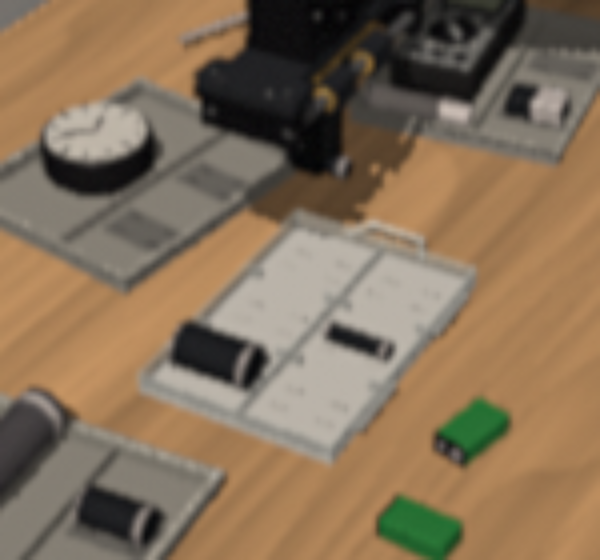

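The AA cell is held level in the jaws, its end at (256,210) in the wrist view. The top row of the case now holds only the D cell.

```bash
python3 -m inch '{"dp":[[0,0,0],[0.035,0.0085,0],[0.055,0.0135,0],[0.055,0.0135,0],[0.055,0.0135,0],[0.055,0.0135,0],[0.04,0.01,0],[0.025,0.006,0]],"turn":[-6.1,0,0,0,0,0,0,0]}' && python3 -m inch '{"dp":[[0.0125,0.003,0],[0,0,0.02],[0,0,0.025],[0,0,0],[0,0,0],[0,0,0]],"turn":[0,0,0,0,0,0]}'
python3 -c "
from h import *
plan((.5040,-.3759,.0078,-80.2))"
```

```text
time_s: 21.4
tool_pos: [0.5011, -0.3647, 0.0902]
tool_rot: [179.8, 0.1, -80.3]
force: [0.4, 0.5, -0.3]
grip_width: 0.0137
time_s: 22.15
tool_pos: [0.5031, -0.3756, 0.0486]
tool_rot: [-179.9, -0.1, -80.2]
force: [0.3, -1.3, -0.0]
grip_width: 0.0138
t 22.15 at [ 0.5031 -0.3756  0.0486] rot [-1.7992e+02 -8.0000e-02 -8.0160e+01] w 0.0138 F [ 0.3 -1.3 -0. ]
goal (0.504, -0.3759, 0.0078, -80.2) turn 0.04 then d [ 0.0004 -0.0008  0.0408] =1 x [ 0.0004 -0.0008  0.0408]
```

```bash
python3 -m inch '{"dp":[[0,-0.001,0.02],[0,0,0.015],[0,0,0.005],[0,0,0],[0,0,0]],"turn":[0,0,0,0,0]}' 
python3 -c "
from h import *
plan((.5040,-.3759,.0078,-80.2))"
```

```text
time_s: 22.78
tool_pos: [0.502, -0.3748, 0.0074]
tool_rot: [179.9, 0.1, -80.2]
force: [-2.8, 2.1, 6.9]
grip_width: 0.0134
t 22.77 at [ 0.502  -0.3748  0.0074] rot [ 1.7986e+02  1.2000e-01 -8.0210e+01] w 0.0134 F [-2.8  2.1  6.9]
goal (0.504, -0.3759, 0.0078, -80.2) turn -0.01 then d [ 0.0014 -0.0017 -0.0004] =1 x [ 0.0014 -0.0017 -0.0004]
```

```bash
python3 -m inch '{"dp":[[0,0,0],[0,0,0],[0,0,0]],"turn":[0,0,0]}' 0.35
python3 -m inch '{"dp":[[0,0,-0.045],[0,0,-0.04],[0,0,0]],"turn":[0,0,0]}'
python3 -c "
from h import *
import cv2
plan((.4527,.0292,.091,-86.3))
cv2.imwrite('pics/w4.png',vision.read_camera('wrist'))
im=vision.read_camera('side');cv2.imwrite('pics/side4z.png',cv2.resize(im[90:190,240:350],None,fx=5,fy=5))"
```

```text
time_s: 23.15
tool_pos: [0.5031, -0.3755, 0.007]
tool_rot: [180.0, 0.0, -80.2]
force: [0.6, 0.1, -0.6]
grip_width: 0.0274
time_s: 23.52
tool_pos: [0.5057, -0.3772, 0.0965]
tool_rot: [-179.7, -0.3, -80.2]
force: [-0.6, 0.7, 1.0]
grip_width: 0.0287
t 23.52 at [ 0.5057 -0.3772  0.0965] rot [-179.71   -0.33  -80.2 ] w 0.0287 F [-0.6  0.7  1. ]
goal (0.4527, 0.0292, 0.091, -86.3) turn 6.10 then d [-0.4089  0.0266  0.0055] =7 x [-0.0584  0.0038  0.0008]
```

View pics/w4.png

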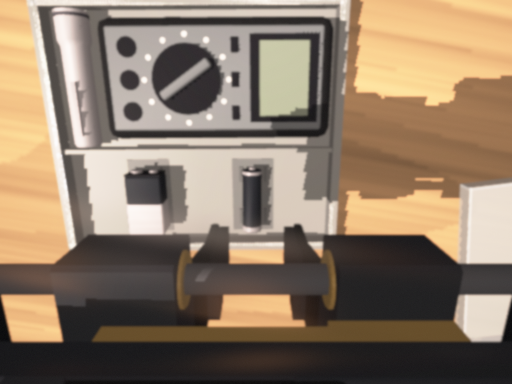

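View pics/side4z.png

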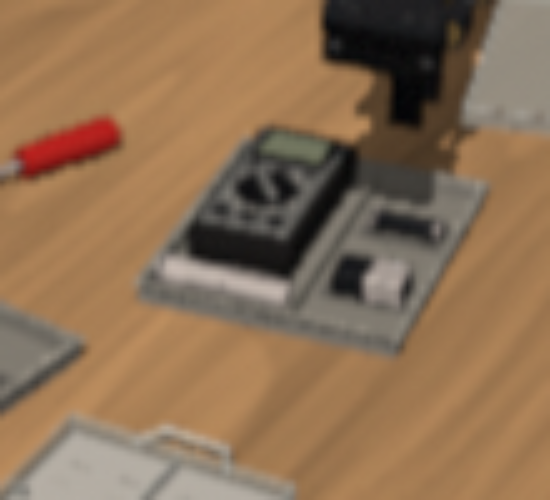

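AA (252,200) and block (145,200) both lie straight in the meter nests. Next is the last AA cell.

```bash
python3 -m inch '{"dp":[[0,0,0],[-0.035,0.002,0],[-0.058,0.004,0],[-0.058,0.004,0],[-0.058,0.004,0],[-0.058,0.004,0],[-0.058,0.004,0],[-0.045,0.002,0]],"turn":[6.1,0,0,0,0,0,0,0]}' && python3 -m inch '{"dp":[[-0.0255,0.001,0],[-0.012,0,0],[0,0,0.02],[0,0,0.025],[0,0,0],[0,0,0],[0,0,0]],"turn":[0,0,0,0,0,0,0]}' 0.35
python3 -c "
from h import *
plan((.4527,.0292,.0078,-86.3))"
```

```text
time_s: 24.62
tool_pos: [0.4535, -0.0055, 0.091]
tool_rot: [179.9, 0.0, -86.2]
force: [0.3, -0.1, -0.1]
grip_width: 0.0283
time_s: 25.5
tool_pos: [0.4527, 0.0292, 0.0483]
tool_rot: [-179.9, -0.0, -86.3]
force: [0.4, 0.6, 0.8]
grip_width: 0.0285
t 25.5 at [0.4527 0.0292 0.0483] rot [-1.7991e+02 -2.0000e-02 -8.6330e+01] w 0.0285 F [0.4 0.6 0.8]
goal (0.4527, 0.0292, 0.0078, -86.3) turn -0.03 then d [0.     0.     0.0405] =1 x [0.     0.     0.0405]
```

```bash
python3 -m inch '{"dp":[[0,0,0.018],[0,0,0.015],[0,0,0.007],[0,0,0],[0,0,0]],"turn":[0,0,0,0,0]}' 0.35 && python3 -m inch '{"dp":[[0,0,0],[0,0,0],[0,0,0],[0,0,0]],"turn":[0,0,0,0]}' 1 15 && python3 -m inch '{"dp":[[0,0,-0.045],[0,0,-0.04],[0,0,0]],"turn":[0,0,0]}'
python3 -c "
from h import *
plan((.6594,-.0024,.091,-95.2),(.6518,-.0824,.091,-95.2))"
```

```text
time_s: 26.12
tool_pos: [0.4524, 0.0296, 0.0078]
tool_rot: [-180.0, -0.0, -86.3]
force: [0.1, 0.2, -0.3]
grip_width: 0.0282
time_s: 26.62
tool_pos: [0.4522, 0.0294, 0.0077]
tool_rot: [-180.0, -0.0, -86.3]
force: [0.2, 0.6, 3.3]
grip_width: 0.0139
time_s: 27.0
tool_pos: [0.4545, 0.0295, 0.0953]
tool_rot: [-179.6, -0.1, -86.3]
force: [0.0, -0.5, -1.3]
grip_width: 0.0138
t 27.0 at [0.4545 0.0295 0.0953] rot [-1.7964e+02 -9.0000e-02 -8.6320e+01] w 0.0138 F [ 0.  -0.5 -1.3]
goal (0.6594, -0.0024, 0.091, -95.2) turn 8.88 then d [ 0.0132 -0.207   0.0043] =4 x [ 0.0033 -0.0517  0.0011]
goal (0.6518, -0.0824, 0.091, -95.2) turn -0.00 then d [0.0804 0.0003 0.    ] =2 x [0.0402 0.0002 0.    ]
```

```bash
python3 -m inch '{"dp":[[0,0,0],[0.002,-0.035,0],[0.004,-0.055,0],[0.004,-0.055,0],[0.002,-0.04,0],[0.001,-0.022,0],[0,0,0],[0,0,0]],"turn":[8.9,0,0,0,0,0,0,0]}' && python3 -m inch '{"dp":[[0,0,0.02],[0,0,0.025],[0,0,0],[0,0,0],[0,0,0]],"turn":[0,0,0,0,0]}'
python3 -c "
from h import *
plan((.6594,-.0024,.0078,-95.2))"
```

```text
time_s: 28.0
tool_pos: [0.6554, -0.0017, 0.0912]
tool_rot: [179.8, -0.0, -95.2]
force: [0.1, -0.5, -0.1]
grip_width: 0.0141
time_s: 28.62
tool_pos: [0.6576, -0.0022, 0.0486]
tool_rot: [-179.9, -0.0, -95.2]
force: [-0.4, -1.0, 0.6]
grip_width: 0.0142
t 28.62 at [ 0.6576 -0.0022  0.0486] rot [-179.89   -0.    -95.2 ] w 0.0142 F [-0.4 -1.   0.6]
goal (0.6594, -0.0024, 0.0078, -95.2) turn 0.00 then d [ 0.0001 -0.0018  0.0408] =1 x [ 0.0001 -0.0018  0.0408]
```

```bash
python3 -m inch '{"dp":[[0,-0.002,0.02],[0,0,0.015],[0,0,0.005],[0,0,0],[0,0,0]],"turn":[0,0,0,0,0]}' && python3 -m inch '{"dp":[[0,0,0],[0,0,0],[0,0,0]],"turn":[0,0,0]}' 0.35 && python3 -m inch '{"dp":[[0,0,-0.045],[0,0,-0.04],[0,0,0]],"turn":[0,0,0]}'
python3 -c "
from h import *
import cv2
plan((.45,-.4,.2,-65))
cv2.imwrite('pics/w5.png',vision.read_camera('wrist'))"
```

```text
time_s: 29.25
tool_pos: [0.6577, -0.0027, 0.0073]
tool_rot: [179.8, -0.1, -95.2]
force: [-3.5, -0.8, 6.5]
grip_width: 0.0139
time_s: 29.62
tool_pos: [0.6588, -0.0024, 0.007]
tool_rot: [180.0, 0.0, -95.2]
force: [1.0, 0.4, 0.3]
grip_width: 0.0272
time_s: 30.0
tool_pos: [0.6617, -0.0019, 0.0965]
tool_rot: [-179.6, 0.0, -95.2]
force: [0.5, 0.1, -0.5]
grip_width: 0.0283
t 30.0 at [ 0.6617 -0.0019  0.0965] rot [-1.7958e+02  3.0000e-02 -9.5200e+01] w 0.0283 F [ 0.5  0.1 -0.5]
goal (0.45, -0.4, 0.2, -65) turn -30.20 then d [ 0.2713  0.3601 -0.1035] =7 x [ 0.0388  0.0514 -0.0148]
```

View pics/w5.png

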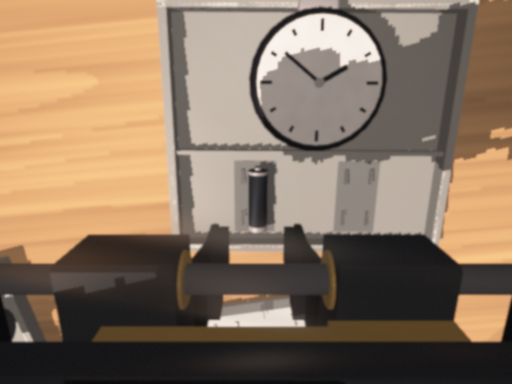

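```bash
python3 -m inch '{"dp":[[0,0,-0.045],[0,0,-0.05],[0.045,0.024,0],[0.052,0.028,0],[0.052,0.028,0],[0.052,0.028,0],[0.052,0.028,0],[0.052,0.028,0]],"turn":[0,0,0,0,0,0,0,0]}' && python3 -m inch '{"dp":[[0.052,0.028,0],[0.052,0.028,0],[0.052,0.028,0],[0.045,0.024,0],[0.03,0.016,0],[0,0,0]],"turn":[0,0,0,0,0,0]}'
python3 -c "
from h import *
import cv2
im=vision.read_camera('top');cv2.imwrite('pics/top6.png',im)
cv2.imwrite('pics/top6a.png',cv2.resize(im[50:245,55:255],None,fx=3,fy=3,interpolation=cv2.INTER_CUBIC))
cv2.imwrite('pics/top6b.png',cv2.resize(im[50:245,250:450],None,fx=3,fy=3,interpolation=cv2.INTER_CUBIC))
cv2.imwrite('pics/side6.png',vision.read_camera('side'))
plan()"
```

```text
time_s: 31.05
tool_pos: [0.4658, -0.2926, 0.1859]
tool_rot: [179.9, 0.0, -95.2]
force: [0.4, -0.9, 1.0]
grip_width: 0.0285
time_s: 31.8
tool_pos: [0.3195, -0.5123, 0.1852]
tool_rot: [179.8, 0.1, -95.6]
force: [0.1, 0.6, -0.0]
grip_width: 0.0283
t 31.9 at [ 0.3234 -0.5091  0.1859] rot [ 1.7994e+02  1.5000e-01 -9.5220e+01] w 0.0284 F [0.6 0.9 0.1]
```

View pics/top6a.png

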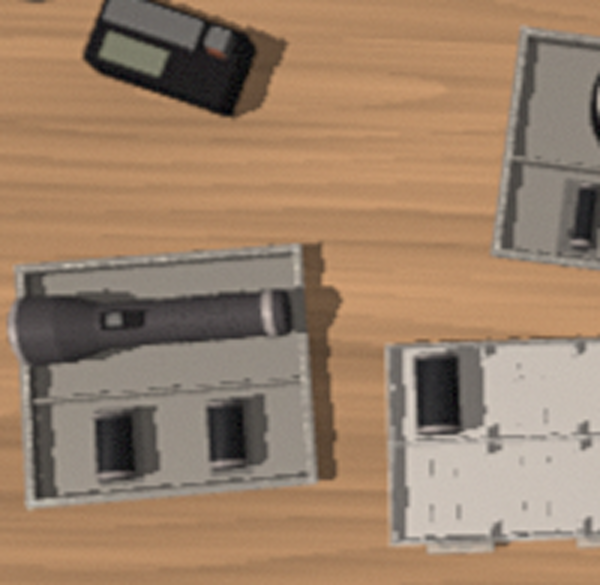

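View pics/top6b.png

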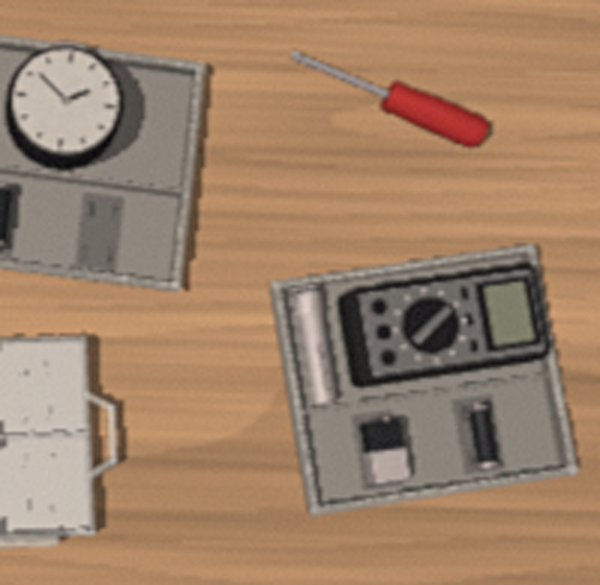

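View pics/side6.png

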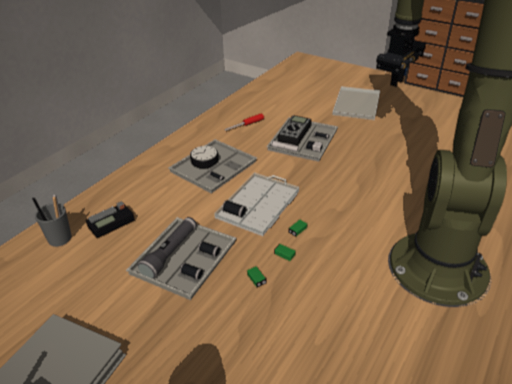

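```bash
python3 - <<'E'
from h import *
c=vision.get_calibration('top')
T={'torch':((.5291,.3),6.61),'clock':((.704,-.0474),-5.25),'meter':((.545,-.3284),9.82)}
for n,t,o,(u,v),h in(('C','torch',55,(115,443),.022),('C','torch',55,(226,433),.022),('9V','meter',250,(385,450),.018),('AA','meter',250,(482,433),.0125),('AA','clock',55,(583,216),.0125)):
    w=ray(c,((u+.5)/3+o-.5,(v+.5)/3+50-.5),h); a=np.radians(T[t][1])
    M=np.array([[np.cos(a),-np.sin(a)],[np.sin(a),np.cos(a)]]); print(n,t,(M.T@(w-T[t][0])).round(4))
E
```

```text
C torch [-0.0482  0.0371]
C torch [-0.0479 -0.042 ]
9V meter [-0.05    0.0408]
AA meter [-0.0481 -0.0378]
AA clock [-0.0497  0.0408]
```

```bash
python3 -m inch '{"dp":[[0,0,0],[0,0,0],[0,0,0],[0,0,0]],"turn":[0,0,0,0]}' && python3 -c "
from cell import env
print(env.sign_off())"
```

```text
time_s: 32.4
tool_pos: [0.3237, -0.5099, 0.1876]
tool_rot: [-180.0, -0.0, -95.2]
force: [-0.2, 0.2, 1.2]
grip_width: 0.028
the job is handed in; nothing more can be done
None
```

All five batteries are in their nests, and I handed the job in at 32.4 s. Both C cells are in the torch tray, the 9 V block and one AA are in the meter tray, and the other AA is in the clock tray.

- **Position:** the last top-camera check put every battery within about 3 mm of its nest centre along x and y. All looked in line with the ribs.
- **Left alone:** the D cell still lies in its nest, and the green look-alikes were not touched.
- **Height:** I did not measure it directly. The two AA cells met the tray floor with only about 7 N before release and appear to sit between the ribs.
- **Robot:** the arm stood clear of everything when I handed in. No check failed. The AA cells read 13.3–14.2 mm in the jaws against 14.5 mm nominal, but the camera showed the first one held level and both placed correctly.

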